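# Clamp a circuit board in the rework holder

### The arm

A 6-joint arm with a two-finger parallel gripper is mounted at the origin on the work surface. World frame = base frame: x ahead of the robot, y to its left, z up, the work surface at z = 0. Lengths are in m, angles in rad, forces in N, time in s.
With the tool pointing down it reaches from about 0.4 to 0.825 m from the base axis. Payload 7 kg.
Tool frame: the origin (TCP) lies between the finger pads; the fingertips stand env.nose_length ahead of it and the grasp point (between the pads) lies 11 mm behind it (env.nose_length is the distance from the TCP to the fingertips, in m); z points along the fingers, y is the line along which they close (so a half turn about z gives the same grasp; the last joint's range is limited). The gripper opens to 85 mm and grips with 20 to 120 N. Pads are 22 mm wide; open, the fingers measure 114 mm over their backs; the gripper's body (76 mm by 85 mm) begins 54 mm behind the grasp point. The pads swing forward as they close: fully open they stand 13 mm farther back than shut.
Start: joints at [-0.88, 0.359, 0.012, 0, -1.224, -0.288], TCP at [0.265, -0.621, 0.209] pointing down, gripper open.
Joint ranges: [-3.07, 3.07], [-1.43, 2.12], [-1.02, 1.25], [-3.03, 1.67], [-3.05, -0], [-3.03, 3.03]. Speed limits (rad/s): [2.39, 2.39, 3.01, 3.14, 3.14, 3.14].

### API

Orientations are given as a unit quaternion [x, y, z, w].
In Python, from rig import env gives the robot as it stands.
- The arm moves only by the tool step_arm, never from a script. Its argument "increments" is a list of rows, each a list of 7 numbers: the shift along the tool's x, y, z scaled (see below), then the turn, a rotation vector about the tool's x, y, z scaled (see below), then the finger opening in mm, from 0 to 85.4. A call has 1 to 5 rows; each row is the pose to reach, as a shift and turn from the pose commanded when the call began, along the tool's axes at that moment; what a row does not reach only later rows make up. The controller multiplies each number of a shift by 0.25 m and each number of a turn by 0.5 rad. A row lasts 1/10 s, in which the tool goes at most 50 mm and 8.59 degrees, less where a joint would pass 70% of its speed; a pose out of reach is approached as far as the arm can. A call with a number of a shift or a turn outside -1 to 1 is refused whole. A call with a gripper value outside its range is refused whole. The fingers move at their own pace and stop on an object; the grip force is fixed at half the most. Time passes only in rows, so rows that repeat a pose let the fingers close. It gives the time, the measured TCP pose, the force, the opening and the grip force at its end, in the units of the state.
- env.read_state(): the state, without advancing time (a new reading comes with each control period).
- env.camera(name): name is "scene" or "top" or "wrist"; returns a dict with "image" (480x640x3 uint8, blue, green, red), "camera_matrix" (3x3 intrinsics, pixels), "R" (3x3) and "t" (3): a world point X has camera coordinates R X + t. Camera axes: x right, y down, z forward; pixel columns grow to the right and rows downward; lengths in m; the calibration is good to about 2 mm. The wrist camera is an equidistant fisheye: a pixel r from the principal point sees the ray r / f radians off the axis. A picture is of the moment at which its call begins. There is no depth.
- env.close_job(): hands the job in; it is judged then, once.
The state is a dict: "time_s": time; "joint_positions": joint angles; "joint_vel": joint speeds; "effort": joint torques, N m; "position": TCP position; "eef_rot": TCP orientation; "wrist_force": force on the tool from outside, world axes, zero at the start; "moment": the same for the moment, N m; "opening": opening from 0.0 (shut) to 1.0 (fully open); "gripper_force": force on a finger pad.
Only numpy, scipy, OpenCV 4.12 (cv2) and the standard library are available. Lean on these libraries where they do the work, as an engineer would, in place of code of your own. Each camera call takes 0.05 s, during which the arm holds its last target. There are 200 camera calls.

### The job

Slide the clamp block along its rail until it pushes the circuit board gently but fully home against the fixed fence, with the block's rubber face still touching the board. Then turn the block's wing knob clockwise until the resistance rises sharply, give it one eighth of a turn more (45 degrees) and no more, and let go. Leave the jar, the can and the screwdriver alone.

Things in the scene. Friction and masses are not known exactly. Their poses are not given: they have to be found in the camera images.
- fence_face (a point): Middle of the upright face of the fixed fence, an aluminium bar 150 mm long across one end of the board holder (white box 190 x 330 mm, 45 mm high, fixed). Axes are the holder's: z up, x along the fence, +y square off the fence along the rail, towards board and clamp block. 63.5 mm above the table; fence top 75 mm. The board's far edge must end against this face.
- board_far (a point): Middle of the edge, nearest the fence, of the loose green circuit board (120 mm in x, 100 mm in y, 3 mm thick, about 150 g). It lies flat on two ledges 62 mm above the table, parts on it reach 76 mm; it starts 4 to 14 mm short of the fence and square to it.
- board_near (a point): Middle of the board's opposite edge, nearest the clamp block, 100 mm from board_far. The clamp block pushes here.
- shoe_face (a point): Middle of the clamp block's rubber face (46 mm wide, 22 mm high) that faces the board. Starts 10 to 60 mm clear of the board. A gentle push of 5 to 10 N seats the board; squeezing it with more than 30 N harms it. Axes as the holder's.
- knob_grip (a point): Grip point of the black wing knob on the clamp block: on its vertical axis, 25 mm behind (+y of) shoe_face, 102 mm above the table. The wing is an upright bar 46 mm long (this point's x), 13 mm thick (its y), from 80 to 114 mm above the table, on a disc 40 mm across; it starts at any yaw. Pinch it across its thickness from above. It does not rise or sink.
- clamp: The clamp block (aluminium, 50 x 43 mm, 20 mm high): origin under its middle, 51 mm above the table, below the knob's axis; axes as the holder's. It only slides along the holder's y (about 3 N of friction) and may be pushed, or carried along by its knob.
- board: The circuit board: its origin is at the middle of its underside.
- knob: The wing knob, origin on its axis, x along the wing. Clockwise from above tightens. It turns freely (0.02 N m) for 0.5 to 1.6 rad, different each time and not to be told from the wing's yaw. Then the screw bites: within 0.1 rad the moment jumps to 0.2 to 0.4 N m, and climbs by about 0.15 N m in the next eighth of a turn. It stays where it is left.
- jar: Amber glass jar with black lid, 48 mm across, 50 mm high, upright; bystander. Origin under its middle.
- can: Drinks can, 66 mm across, 115 mm high, upright; bystander. Origin under its middle.
- driver: Screwdriver 150 mm long lying on the table; bystander. Origin under its middle.
- foot: Steel pressure foot, a disc 24 mm across hidden under the clamp block and driven by the screw: it keeps still while the knob runs free, and is pressed down 0.5 mm per rad (too little to be measured) once the screw bites. Origin under its middle, 1 mm above the block's origin at the start.
There are look-alikes about, which are no part of the job. There is more than one size of the board; the job needs the smallest.

How it is judged:
By the outcome, as a careful person would: the job done as asked, in the order asked, and still so for the second after the job is handed in, with the robot touching nothing.
It also fails if it takes over 64 s, if anything falls off the work surface, if the arm or the gripper's body presses on something with over 40 N, if the wrist force passes 120 N, or if a joint passes its speed limit or range.

## Working session

There is one attempt and no reset: what is moved stays moved. The work goes in short steps, Python scripts to look and compute and a tool call to move; the robot and the scene stay as the last step left them, time stands still between calls to the robot, and variables do not carry over. Pictures are saved under pics/ and viewed, at most 12 in all, crops included, and the job is handed in when it is done.

Besides the shell and the picture viewer there is one more tool, called by a JSON object that holds its "method" and its "body", one argument or row to a line. step_arm: Moves the arm, as the interface text tells. Shifts and turns lie within -1 to 1; 1 stands for 0.25 m of shift or 0.5 rad of turn. Its arguments: {"type":"object","properties":{"increments":{"type":"array","items":{"type":"array","items":{"type":"number"}}}},"required":["increments"]}

```bash
mkdir -p pics; python3 - <<'E'
from rig import env
import cv2,json
import numpy as np
for n in("top","scene"):
    c=env.camera(n); cv2.imwrite(f"pics/{n}0.png",c["image"])
    print(n,np.round(c["camera_matrix"],1).tolist(),np.round(c["R"],3).tolist(),np.round(c["t"],3).tolist())
s=env.read_state();print(s, env.nose_length)
E
```

```text
top [[575.0, 0.0, 325.8], [0.0, 575.0, 243.7], [0.0, 0.0, 1.0]] [[-0.02, -1.0, -0.016], [-0.985, 0.023, -0.172], [0.173, 0.012, -0.985]] [-0.058, 0.529, 1.016]
scene [[483.6, 0.0, 309.2], [0.0, 483.6, 233.7], [0.0, 0.0, 1.0]] [[-0.137, 0.99, -0.009], [0.842, 0.112, -0.527], [-0.521, -0.08, -0.85]] [0.141, -0.389, 1.201]
{'time_s': 0.1, 'joint_positions': array([-8.79913343e-01,  3.59318667e-01,  1.11830488e-02, -2.70668801e-04,
       -1.22410421e+00, -2.88101552e-01]), 'joint_vel': array([ 8.92529782e-04, -2.07369385e-04,  2.05632352e-03, -3.90345552e-04,
       -2.39550828e-03,  2.17356150e-05]), 'effort': array([-1.48769406e-03, -5.84764588e+01,  2.94110280e+01,  6.95466354e+00,
       -3.19607228e-03, -8.50274432e-06]), 'position': array([ 0.2643778 , -0.62058982,  0.20827619]), 'eef_rot': array([-1.99986933e-01,  9.79798290e-01,  6.96825949e-04, -2.27044546e-04]), 'wrist_force': array([ 0.44596944, -0.10941781,  0.75793092]), 'moment': array([ 0.05062762, -0.06498879, -0.00023475]), 'gripper_force': 0.0, 'opening': 1.00038239329092} 0.008
```

View pics/top0.png

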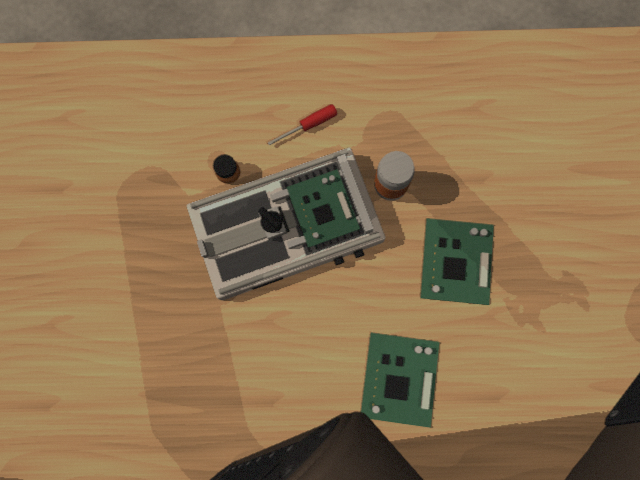

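View pics/scene0.png

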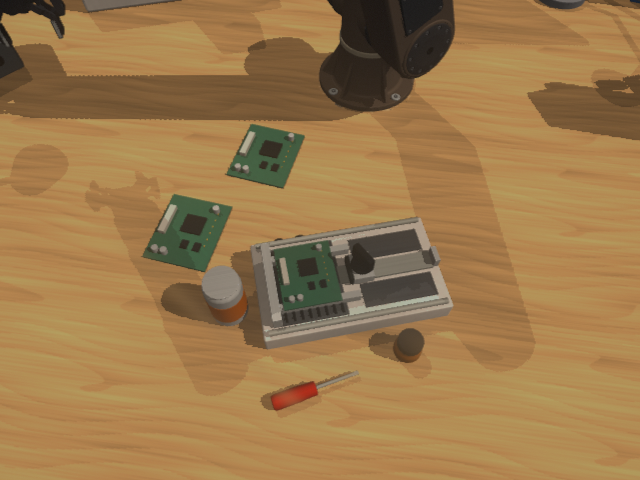

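The top view shows the holder at (190–382, 150–297), the fence at its right end (about 365, 195) and the knob at about (271, 220). The can (395, 175) and the jar (226, 168) are close by. I'll zoom in for pixel detail.

```bash
cat > h.py <<'E'
from rig import env
import cv2, numpy as np
from scipy.spatial.transform import Rotation as Ro
def ray(c,uv,z):
    K=np.array(c["camera_matrix"]);R=np.array(c["R"]);t=np.array(c["t"])
    d=R.T@np.linalg.inv(K)@np.array([uv[0],uv[1],1.]);o=-R.T@t
    return o+d*(z-o[2])/d[2]
def fray(c,uv,z):
    K=np.array(c["camera_matrix"]);R=np.array(c["R"]);t=np.array(c["t"])
    a=(uv[0]-K[0,2])/K[0,0];b=(uv[1]-K[1,2])/K[1,1];r=np.hypot(a,b)+1e-12
    d=R.T@np.array([np.sin(r)*a/r,np.sin(r)*b/r,np.cos(r)]);o=-R.T@t
    return o+d*(z-o[2])/d[2]
E
python3 - <<'E'
import cv2
i=cv2.imread('pics/top0.png')[145:300,185:390]
cv2.imwrite('pics/top0c.png',cv2.resize(i,(780,590),interpolation=cv2.INTER_CUBIC))
E
```

```text
(no output)
```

View pics/top0c.png

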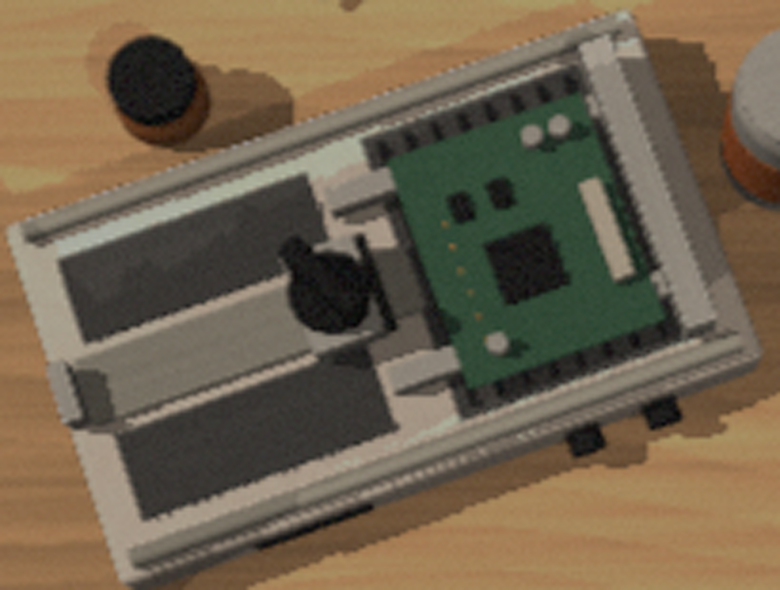

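```bash
python3 - <<'E'
from h import *
c=env.camera("top")
def P(n,u,v,z):
    p=ray(c,(185+(u+.5)/3.805-.5,145+(v+.5)/3.806-.5),z);print(n,np.round(p*1000,1));return p
fa=P('fenceA',583,50,.075);fb=P('fenceB',688,332,.075)
a=P('bfA',583,95,.065);b=P('bfB',663,320,.065)
d=P('bnA',392,165,.065);e=P('bnB',470,388,.065)
s=P('shA',360,235,.072);t=P('shB',392,328,.072)
P('disc',332,290,.08);w=P('wingend',290,248,.114);k=P('knob@102',332,290,.102)
r1=P('rail',80,385,.045)
y=((d+e)-(a+b))/2
for q,n in((y,'bd'),(b-a,'far'),(e-d,'near'),(fb-fa,'fence'),(t-s,'shoe'),(k-r1,'rl')): print(n,np.degrees(np.arctan2(q[1],q[0])),np.linalg.norm(q))
E
```

```text
fenceA [682.1 -94.8  75. ]
fenceB [ 541.9 -141.1   75. ]
bfA [662.6 -94.4  65. ]
bfB [ 550.  -129.9   65. ]
bnA [629.7  -1.   65. ]
bnB [519.2 -37.2  65. ]
shA [593.5  14.1  72. ]
shB [547.8  -0.8  72. ]
disc [565.1  26.8  80. ]
wingend [577.9  42.4 114. ]
knob@102 [560.3  24.4 102. ]
rail [528.5 153.6  45. ]
bd 108.89403288655673 0.0983874640834639
far -162.48292030005518 0.11805685153765032
near -161.8715757126821 0.116282803070196
fence -161.72809606719503 0.14759482375374477
shoe -161.91979506978282 0.048125984407314915
rl -76.13612450003951 0.1447118503818796
```

The holder's +y axis points at 108° in the world. The knob is near (0.564, 0.028) and its wing yaw is about 44°. The board gap is about 7 mm, and the shoe is about 26 mm clear of the board. I'll move above the knob and start turning the wrist.

{"method": "step_arm", "body": {
  "increments": [
    [-0.7,0.64,-0.06,0,0,0,85],
    [-0.7,0.64,-0.06,0,0,0,85],
    [-0.7,0.64,-0.06,0,0,0,85],
    [-0.7,0.64,-0.06,0,0,0,85],
    [-0.7,0.64,-0.06,0,0,0,85]
  ]
}}

```text
time_s: 0.65
position: [0.3634, -0.4028, 0.2243]
eef_rot: [-0.2, 0.98, 0.0, 0.0]
wrist_force: [1.2, -0.6, 0.6]
opening: 0.991
gripper_force: 0.0
```

{"method": "step_arm", "body": {
  "increments": [
    [-0.7,0.64,-0.06,0,0,0,85],
    [-0.7,0.64,-0.06,0,0,0,85],
    [-0.7,0.64,-0.06,0,0,0,85],
    [-0.7,0.64,-0.06,0,0,0,85],
    [-0.7,0.64,-0.06,0,0,0,85]
  ]
}}

```text
time_s: 1.15
position: [0.4617, -0.1869, 0.2395]
eef_rot: [-0.201, 0.98, 0.0, 0.0]
wrist_force: [1.3, -0.0, 0.4]
opening: 1.001
gripper_force: 0.0
```

{"method": "step_arm", "body": {
  "increments": [
    [-0.7,0.64,-0.06,0,0,0,85],
    [-0.7,0.64,-0.06,0,0,0,85],
    [-0.7,0.64,-0.06,0,0,0,85],
    [-0.7,0.64,-0.06,0,0,0,85],
    [-0.7,0.64,-0.06,0,0,0,85]
  ]
}}

```text
time_s: 1.65
position: [0.5601, 0.0291, 0.2542]
eef_rot: [-0.201, 0.98, 0.0, 0.0]
wrist_force: [1.2, -0.8, 0.2]
opening: 0.993
gripper_force: 0.0
```

{"method": "step_arm", "body": {
  "increments": [
    [0,0,0,0,0,-1,85],
    [0,0,0,0,0,-1,85],
    [0,0,0,0,0,-1,85],
    [0,0,0,0,0,-1,85]
  ]
}}

```text
time_s: 2.05
position: [0.5592, 0.0266, 0.2538]
eef_rot: [-0.439, 0.899, 0.0, -0.0]
wrist_force: [0.2, -0.6, 0.3]
opening: 0.997
gripper_force: 0.0
```

```bash
python3 - <<'E'
from h import *
s=env.read_state();print(s['time_s'],s['joint_positions'],s['position'],Ro.from_quat(s['eef_rot']).as_matrix().round(3),s['wrist_force'],s['moment'])
c=env.camera("wrist");print(c["camera_matrix"],c["R"],c["t"]);cv2.imwrite('pics/w1.png',c["image"])
E
```

```text
2.05 [ 3.97193102e-01  1.43270989e-01 -1.74734456e-01 -1.66610500e-04
 -1.25350440e+00 -1.05923211e+00] [0.55918486 0.02664741 0.25375088] [[-0.615 -0.789 -0.001]
 [-0.789  0.615 -0.   ]
 [ 0.001  0.    -1.   ]] [ 0.21016615 -0.59749492  0.3159613 ] [ 0.01772106 -0.01840453 -0.01731698]
[[371.64829954   0.         325.25607199]
 [  0.         371.64829954 236.86896854]
 [  0.           0.           1.        ]] [[-7.88967986e-01  6.14434306e-01  2.13246828e-05]
 [ 5.82744531e-01  7.48265541e-01  3.17029164e-01]
 [ 1.94777638e-01  2.50138288e-01 -9.48415789e-01]] [ 0.42476142 -0.40224139  0.30656506]
```

View pics/w1.png

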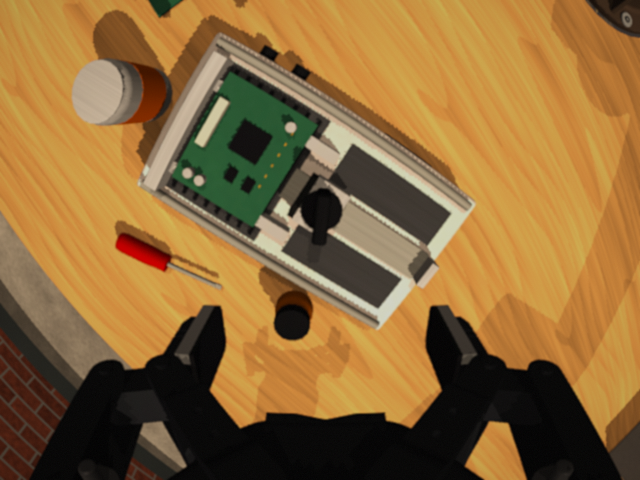

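```bash
python3 - <<'E'
from h import *
i=cv2.imread('pics/w1.png')[165:265,260:385]
cv2.imwrite('pics/w1c.png',cv2.resize(i,(750,600),interpolation=cv2.INTER_CUBIC))
E
```

```text
(no output)
```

View pics/w1c.png

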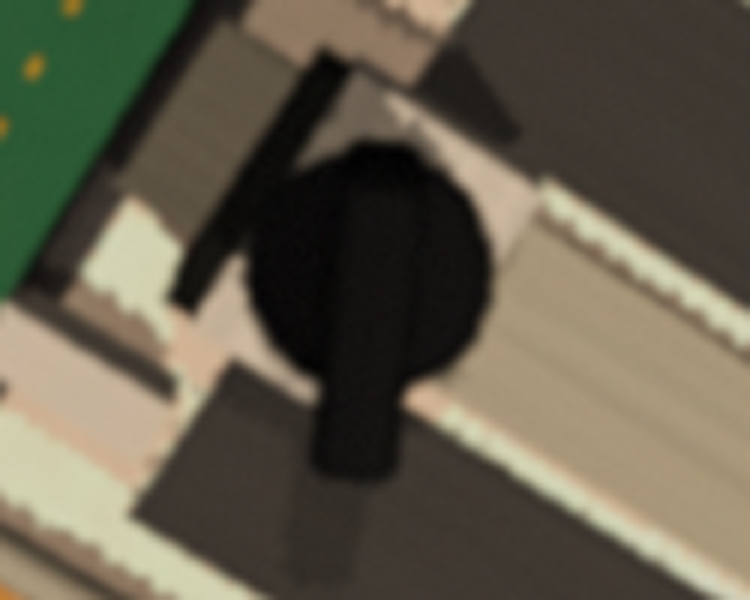

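```bash
python3 - <<'E'
from h import *
c=env.camera("wrist")
P=lambda u,v,z:fray(c,(260+(u+.5)/6-.5,165+(v+.5)/6-.5),z)
a=P(387,187,.114);b=P(355,474,.114);d=P(370,265,.08)
print(a,b,(a+b)/2,np.linalg.norm(b-a),np.degrees(np.arctan2(*(b-a)[1::-1])),'disc',d)
s=P(335,55,.072);t=P(185,305,.072);print('shoe',s,t,(s+t)/2,np.degrees(np.arctan2(*(s-t)[1::-1])))
B=lambda u,v:fray(c,(u,v),.065)
print(B(325,124),B(252,226),B(230,68),B(163,178))
print(env.read_state()['position'])
E
```

```text
[0.55082474 0.01428863 0.114     ] [0.58055566 0.04486288 0.114     ] [0.5656902  0.02957575 0.114     ] 0.04264636571889876 45.8011830551617 disc [0.5651811  0.02820291 0.08      ]
shoe [ 5.49855949e-01 -3.90590410e-04  7.20000000e-02] [0.59409749 0.01657599 0.072     ] [0.57197672 0.0080927  0.072     ] -159.0182337174295
[ 0.51411254 -0.03165125  0.065     ] [0.63343918 0.00203941 0.065     ] [ 0.54998612 -0.13186865  0.065     ] [ 0.67431554 -0.09564976  0.065     ]
[0.55919939 0.02650007 0.25382948]
```

The wing yaw is 45.8° and the knob axis is at (0.565, 0.029). j6 falls as the tool turns clockwise, so I'll take the half-turn grasp to get enough range.

{"method": "step_arm", "body": {
  "increments": [
    [0,0,0,0,0,-1,60],
    [0,0,0,0,0,-1,60],
    [0,0,0,0,0,-1,60],
    [0,0,0,0,0,-1,60]
  ]
}}

```text
time_s: 2.55
position: [0.5593, 0.0264, 0.254]
eef_rot: [-0.647, 0.763, 0.0, -0.0]
wrist_force: [0.0, -0.2, 0.9]
opening: 0.708
gripper_force: 0.0
```

{"method": "step_arm", "body": {
  "increments": [
    [0,0,0,0,0,-1,60],
    [0,0,0,0,0,-1,60],
    [0,0,0,0,0,-1,60],
    [0,0,0,0,0,-1,60]
  ]
}}

```text
time_s: 2.95
position: [0.5593, 0.0263, 0.254]
eef_rot: [0.815, -0.579, -0.0, 0.0]
wrist_force: [-0.1, -0.2, -0.1]
opening: 0.707
gripper_force: 0.0
```

{"method": "step_arm", "body": {
  "increments": [
    [0,0,0,0,0,-1,60],
    [0,0,0,0,0,-1,60],
    [0,0,0,0,0,-1,60],
    [0,0,0,0,0,-1,60]
  ]
}}

```text
time_s: 3.35
position: [0.5593, 0.0263, 0.254]
eef_rot: [0.933, -0.36, -0.0, 0.0]
wrist_force: [0.4, 0.6, -0.7]
opening: 0.703
gripper_force: 0.0
```

{"method": "step_arm", "body": {
  "increments": [
    [0,0,0,0,0,-1,60],
    [0,0,0,0,0,-1,60],
    [0,0,0,0,0,-1,60],
    [0,0,0,0,0,-1,60]
  ]
}}

```text
time_s: 3.75
position: [0.5592, 0.0263, 0.254]
eef_rot: [0.993, -0.118, -0.0, 0.0]
wrist_force: [0.4, 0.8, -1.2]
opening: 0.705
gripper_force: 0.0
```

{"method": "step_arm", "body": {
  "increments": [
    [0,0,0,0,0,-1,60],
    [0,0,0,0,0,-1,60],
    [0,0,0,0,0,-1,60],
    [0,0,0,0,0,-1,60]
  ]
}}

```text
time_s: 4.15
position: [0.5593, 0.0263, 0.254]
eef_rot: [0.991, 0.132, -0.0, 0.0]
wrist_force: [-0.7, 1.1, 0.3]
opening: 0.702
gripper_force: 0.0
```

{"method": "step_arm", "body": {
  "increments": [
    [0,0,0,0,0,-1,60],
    [0,0,0,0,0,-1,60],
    [0,0,0,0,0,-1,60],
    [0,0,0,0,0,-1,60],
    [0,0,0,0,0,-1,60]
  ]
}}

```text
time_s: 4.65
position: [0.5593, 0.0264, 0.254]
eef_rot: [0.929, 0.371, -0.0, -0.0]
wrist_force: [0.7, -0.1, 0.5]
opening: 0.699
gripper_force: 0.0
```

```bash
cat >> h.py <<'E'
def st():
    s=env.read_state();M=Ro.from_quat(s['eef_rot']).as_matrix()
    print('t',s['time_s'],'j6',s['joint_positions'][5].round(4),'pos',(s['position']*1000).round(2),'F',s['wrist_force'].round(2),'M',s['moment'].round(3),'yaw_y',np.degrees(np.arctan2(M[1,1],M[0,1])).round(2),'zaxis',M[:,2].round(4),'op',round(s['opening'],3),'gf',s['gripper_force'])
    return s,M
def to(p):
    s,M=st();print('units',((M.T@(np.array(p)-s['position']))/.25).round(3))
E
python3 - <<'E'
from h import *
to([.5653,.0288,.0925])
E
```

```text
t 4.65 j6 1.9341 pos [559.27  26.37 254.  ] F [ 0.74 -0.14  0.47] M [-0.028 -0.048 -0.003] yaw_y -46.46 zaxis [-2.e-04  0.e+00 -1.e+00] op 0.699 gf 0.0
units [0.024 0.01  0.646]
```

{"method": "step_arm", "body": {
  "increments": [
    [0.024,0.01,0,0,0,-0.08,60],
    [0.024,0.01,0.2,0,0,-0.08,60],
    [0.024,0.01,0.4,0,0,-0.08,60],
    [0.024,0.01,0.55,0,0,-0.08,60],
    [0.024,0.01,0.646,0,0,-0.08,60]
  ]
}}

```text
time_s: 5.15
position: [0.5637, 0.0282, 0.0895]
eef_rot: [0.922, 0.388, -0.002, -0.0]
wrist_force: [-0.0, 0.6, 1.1]
opening: 0.706
gripper_force: 0.0
```

{"method": "step_arm", "body": {
  "increments": [
    [0,0,0,0,0,0,40],
    [0,0,0,0,0,0,30],
    [0,0,0,0,0,0,24]
  ]
}}

```text
time_s: 5.45
position: [0.5668, 0.0291, 0.0945]
eef_rot: [0.921, 0.39, 0.001, 0.0]
wrist_force: [-0.5, 0.5, 1.1]
opening: 0.275
gripper_force: 0.0
```

```bash
python3 - <<'E'
from h import *
to([.5653,.0288,.0925])
c=env.camera("wrist");cv2.imwrite('pics/w2.png',c["image"])
E
```

```text
t 5.45 j6 1.9746 pos [566.79  29.1   94.46] F [-0.54  0.47  1.06] M [-0.022 -0.035  0.007] yaw_y -44.13 zaxis [ 2.8e-03  7.0e-04 -1.0e+00] op 0.275 gf 0.0
units [-0.005 -0.003  0.008]
```

View pics/w2.png

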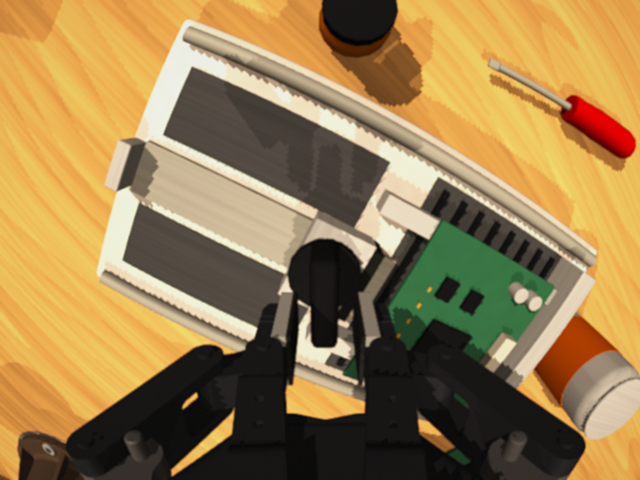

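The wing at (325, 245–345) sits centred between the pads at x≈290 and x≈365. I'll close on it.

{"method": "step_arm", "body": {
  "increments": [
    [0,0,0,0,0,0,10],
    [0,0,0,0,0,0,5],
    [0,0,0,0,0,0,5],
    [0,0,0,0,0,0,5],
    [0,0,0,0,0,0,5]
  ]
}}

```text
time_s: 6.0
position: [0.5655, 0.0287, 0.0927]
eef_rot: [0.921, 0.39, 0.0, -0.0]
wrist_force: [0.0, -0.6, -0.7]
opening: 0.061
gripper_force: 0.0
```

```bash
python3 - <<'E'
from h import *
s,M=st()
print(M.T@np.array([.311,-.951,0]))
E
```

```text
t 6.0 j6 1.9756 pos [565.46  28.75  92.67] F [ 0.05 -0.64 -0.72] M [ 0.043 -0.028 -0.016] yaw_y -44.1 zaxis [ 1.e-04  0.e+00 -1.e+00] op 0.061 gf 0.0
[-4.66543324e-01  8.85132378e-01 -1.29845063e-05]
```

```bash
python3 - <<'E'
from h import *
c=env.camera("wrist");i=c["image"][200:410,200:450]
cv2.imwrite('pics/w3.png',cv2.resize(i,(714,600),interpolation=cv2.INTER_CUBIC))
E
```

```text
(no output)
```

View pics/w3.png

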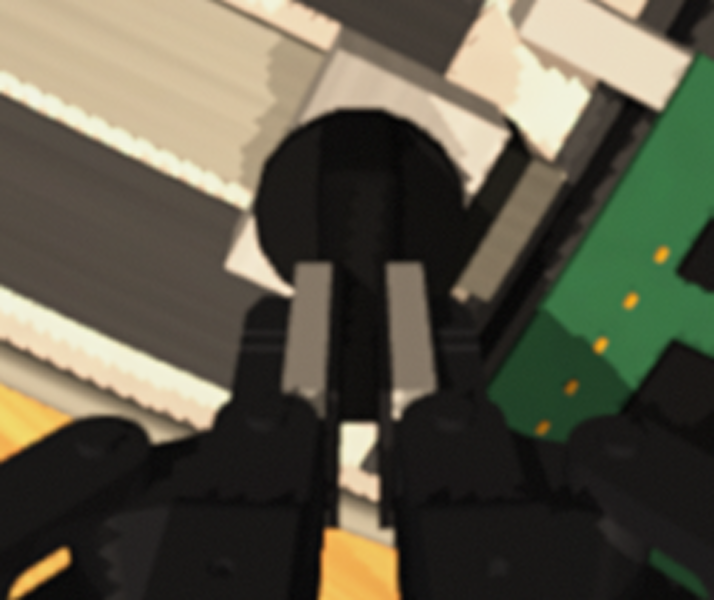

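The pads straddle the wing (crop x≈333 and x≈388), but there is no grip force yet. I'll close further.

{"method": "step_arm", "body": {
  "increments": [
    [0,0,0,0,0,0,0],
    [0,0,0,0,0,0,0],
    [0,0,0,0,0,0,0],
    [0,0,0,0,0,0,0]
  ]
}}

```text
time_s: 6.45
position: [0.5655, 0.0288, 0.0926]
eef_rot: [0.921, 0.39, -0.0, 0.0]
wrist_force: [0.0, 0.4, 0.2]
opening: 0.001
gripper_force: 0.0
```

```bash
python3 - <<'E'
from h import *
st()
c=env.camera("wrist");i=c["image"][200:410,200:450]
cv2.imwrite('pics/w4.png',cv2.resize(i,(714,600),interpolation=cv2.INTER_CUBIC))
E
```

```text
t 6.45 j6 1.9756 pos [565.48  28.75  92.59] F [0.02 0.44 0.15] M [0.025 0.005 0.022] yaw_y -44.09 zaxis [-0. -0. -1.] op 0.001 gf 0.0
```

View pics/w4.png

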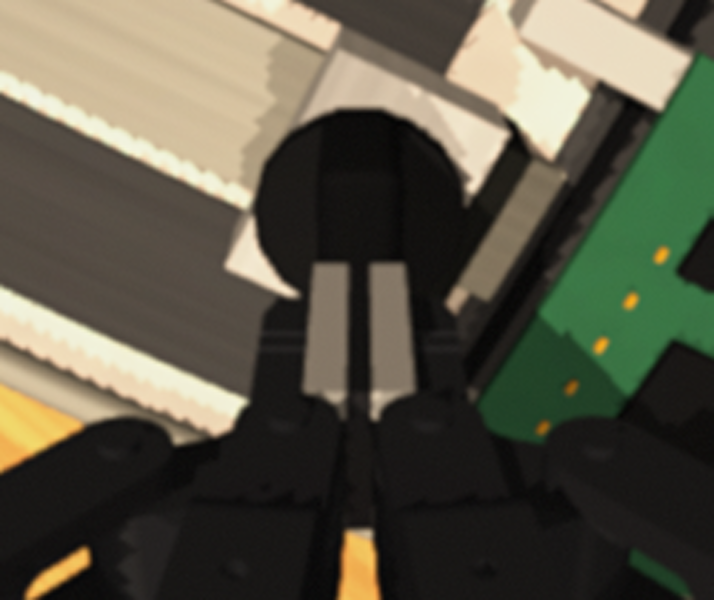

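```bash
cat >> h.py <<'E'
def fproj(c,X):
    K=np.array(c["camera_matrix"]);p=np.array(c["R"])@X+np.array(c["t"])
    th=np.arctan2(np.hypot(p[0],p[1]),p[2]);q=p[:2]/np.hypot(p[0],p[1])*th
    return q*K[0,0]+K[:2,2]
E
python3 - <<'E'
from h import *
s,M=st();c=env.camera("wrist")
f=lambda n,X:print(n,((fproj(c,np.array(X))-[200,200])*2.857).round())
p=s['position']
for d in(.008,0,-.011):
  for x in (-.011,.011): f(('tcp',d,x),p+M@[x,0,d])
k=np.array([.5653,.0288]);u=np.array([np.cos(np.radians(45.8)),np.sin(np.radians(45.8))])
for z in(.08,.114):
  for e in(-.023,0,.023): f(('wing',z,e),[*(k+e*u),z])
print('cam',-np.array(c["R"]).T@c["t"],'toolx',M[:,0])
E
```

```text
t 6.5 j6 1.9757 pos [565.46  28.73  92.57] F [-0.58  0.38 -0.37] M [-0.017 -0.053  0.003] yaw_y -44.09 zaxis [-0. -0. -1.] op -0.0 gf 0.0
('tcp', 0.008, -0.011) [359. 292.]
('tcp', 0.008, 0.011) [359. 182.]
('tcp', 0, -0.011) [359. 313.]
('tcp', 0, 0.011) [359. 200.]
('tcp', -0.011, -0.011) [359. 345.]
('tcp', -0.011, 0.011) [359. 228.]
('wing', 0.08, -0.023) [357. 335.]
('wing', 0.08, 0) [358. 228.]
('wing', 0.08, 0.023) [358. 109.]
('wing', 0.114, -0.023) [357. 439.]
('wing', 0.114, 0) [358. 320.]
('wing', 0.114, 0.023) [358. 184.]
cam [0.62298391 0.08844052 0.25704601] toolx [ 6.95824485e-01  7.18211865e-01 -5.91944733e-05]
```

```bash
python3 - <<'E'
from h import *
s,M=st();c=env.camera("wrist")
R=np.array(c["R"])@M; t=np.array(c["R"])@s['position']+np.array(c["t"])  # tool->cam
o=-R.T@t; K=c["camera_matrix"]; print('cam in tool',o)
def d(u,v):
    a=(u-K[0,2])/K[0,0];b=(v-K[1,2])/K[1,1];r=np.hypot(a,b)
    return R.T@np.array([np.sin(r)*a/r,np.sin(r)*b/r,np.cos(r)])
for n,uv,x in(('shut',(321.8,292),.011),('w2L',(291,292),.011),('open',(222,308),.011),('openR',(430,308),.011)):
    q=d(*uv); print(n,'at x=.011:',o+q*(x-o[0])/q[0],' at z=+.008:',o+q*(.008-o[2])/q[2])
i=cv2.imread('pics/w1.png')[290:400,140:520]
cv2.imwrite('pics/w1d.png',cv2.convertScaleAbs(cv2.resize(i,(798,231),interpolation=cv2.INTER_CUBIC),alpha=3))
c=env.camera("scene");p=c["camera_matrix"]@(np.array(c["R"])@s['position']+c["t"]);print(p/p[2])
u,v=(p[:2]/p[2]).astype(int);i=c["image"][v-60:v+40,u-60:u+60]
cv2.imwrite('pics/s2.png',cv2.convertScaleAbs(cv2.resize(i,(720,600),interpolation=cv2.INTER_CUBIC),alpha=2))
E
```

```text
t 6.55 j6 1.9756 pos [565.46  28.74  92.59] F [ 0.79  0.33 -1.33] M [-0.006 -0.05   0.031] yaw_y -44.09 zaxis [-0. -0. -1.] op 0.002 gf 0.0
cam in tool [ 0.08289904 -0.00023216 -0.16446304]
shut at x=.011: [ 0.011      -0.0016089  -0.02338009]  at z=+.008: [-0.004992   -0.00191512  0.008     ]
w2L at x=.011: [ 0.011      -0.01471149 -0.02353029]  at z=+.008: [-0.00508567 -0.01795089  0.008     ]
open at x=.011: [ 0.011      -0.0411779  -0.03872818]  at z=+.008: [-0.0157206 -0.056395   0.008    ]
openR at x=.011: [ 0.011       0.04151374 -0.03874534]  at z=+.008: [-0.01573406  0.05703602  0.008     ]
[362.7555445  258.31559692   1.        ]
```

View pics/s2.png

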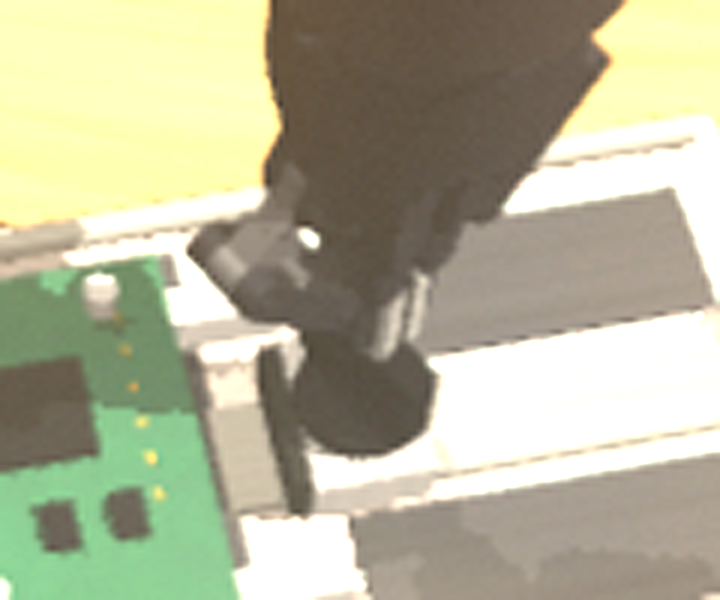

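The wrist view shows the shut fingertips about 23 mm behind the reported TCP, where the text says 8 mm ahead. The missed grip agrees with this, because the tips stand just above the wing's 114 mm top. I'll open, go down 30 mm while watching the force, and close again.

{"method": "step_arm", "body": {
  "increments": [
    [0,0,-0.02,0,0,0,30],
    [0,0,-0.02,0,0,0,30],
    [0,0,-0.02,0,0,0,30]
  ]
}}

```text
time_s: 6.95
position: [0.5657, 0.0288, 0.0979]
eef_rot: [0.921, 0.39, 0.0, 0.0]
wrist_force: [0.3, -0.7, -0.0]
opening: 0.351
gripper_force: 0.0
```

{"method": "step_arm", "body": {
  "increments": [
    [0,0,0.04,0,0,0,30],
    [0,0,0.08,0,0,0,30],
    [0,0,0.12,0,0,0,30],
    [0,0,0.14,0,0,0,30]
  ]
}}

```text
time_s: 7.35
position: [0.5645, 0.0284, 0.0607]
eef_rot: [0.921, 0.39, -0.001, -0.0]
wrist_force: [0.4, -1.0, -0.8]
opening: 0.348
gripper_force: 0.0
```

{"method": "step_arm", "body": {
  "increments": [
    [0,0,0,0,0,0,12],
    [0,0,0,0,0,0,5],
    [0,0,0,0,0,0,0],
    [0,0,0,0,0,0,0],
    [0,0,0,0,0,0,0]
  ]
}}

```text
time_s: 7.85
position: [0.565, 0.0285, 0.0619]
eef_rot: [0.921, 0.39, -0.001, -0.0]
wrist_force: [2.6, -3.1, -13.4]
opening: 0.141
gripper_force: 58.3
```

```bash
python3 - <<'E'
from h import *
s,M=st()
print(M.T@np.array([.311,-.951,0]))
E
```

```text
t 7.85 j6 1.9756 pos [564.97  28.54  61.92] F [  2.64  -3.05 -13.44] M [-0.683 -1.168 -0.026] yaw_y -44.12 zaxis [-1.e-03 -2.e-04 -1.e+00] op 0.141 gf 58.33066463470459
[-4.66232674e-01  8.85296030e-01 -1.80212417e-04]
```

Gripped: opening 12 mm, 58 N. Next I'll slide towards the fence, the first 18 mm in one go while easing z slightly.

{"method": "step_arm", "body": {
  "increments": [
    [-0.005,0.01,0.002,0,0,0,0],
    [-0.013,0.025,0.003,0,0,0,0],
    [-0.023,0.045,0.003,0,0,0,0],
    [-0.034,0.064,0.003,0,0,0,0],
    [-0.034,0.064,0.003,0,0,0,0]
  ]
}}

```text
time_s: 8.35
position: [0.5712, 0.0105, 0.0618]
eef_rot: [0.921, 0.39, -0.0, 0.0]
wrist_force: [1.3, -2.1, -8.6]
opening: 0.144
gripper_force: 59.2
```

```bash
cat >> h.py <<'E'
def sl():
    s,M=st();n=np.array([.311,-.951,0]);e=np.array([.951,.311,0])
    print('along',((s['position']-[.5653,.0288,.0])@n*1000).round(2),'across',((s['position']-[.5653,.0288,.0])@e*1000).round(2),'Fn',(s['wrist_force']@n).round(2),'Fe',(s['wrist_force']@e).round(2))
E
python3 -c "
from h import *
sl()"
```

```text
t 8.35 j6 2.01 pos [571.17  10.49  61.83] F [ 1.27 -2.09 -8.64] M [-0.494  0.01   0.067] yaw_y -44.13 zaxis [-1.e-04 -5.e-04 -1.e+00] op 0.144 gf 59.23908233642578
along 19.24 across -0.11 Fn 2.38 Fe 0.56
```

{"method": "step_arm", "body": {
  "increments": [
    [-0.002,0.004,0.002,0,0,0,0],
    [-0.004,0.007,0.002,0,0,0,0],
    [-0.0055,0.0105,0.002,0,0,0,0]
  ]
}}

```text
time_s: 8.65
position: [0.5719, 0.0087, 0.0617]
eef_rot: [0.921, 0.39, 0.0, 0.0]
wrist_force: [-4.7, 2.0, -1.0]
opening: 0.14
gripper_force: 60.3
```

{"method": "step_arm", "body": {
  "increments": [
    [-0.002,0.004,0,0,0,0,0],
    [-0.004,0.007,0,0,0,0,0],
    [-0.0055,0.0105,0,0,0,0,0]
  ]
}}

```text
time_s: 8.95
position: [0.5728, 0.006, 0.0617]
eef_rot: [0.921, 0.39, 0.0, -0.0]
wrist_force: [-5.0, 3.1, -0.0]
opening: 0.143
gripper_force: 60.6
```

{"method": "step_arm", "body": {
  "increments": [
    [-0.002,0.0035,0,0,0,0,0],
    [-0.0037,0.007,0,0,0,0,0]
  ]
}}

```text
time_s: 9.15
position: [0.5735, 0.0041, 0.0617]
eef_rot: [0.921, 0.39, 0.0, -0.0]
wrist_force: [-4.4, 3.3, -0.6]
opening: 0.142
gripper_force: 60.6
```

```bash
python3 -c "
from h import *
sl()
c=env.camera('top');cv2.imwrite('pics/t3.png',c['image'])"
```

```text
t 9.15 j6 2.0242 pos [573.46   4.14  61.72] F [-4.41  3.35 -0.62] M [ 1.22   1.919 -0.04 ] yaw_y -44.08 zaxis [ 1.e-04  1.e-04 -1.e+00] op 0.142 gf 60.61651289463043
along 25.99 across 0.09 Fn -4.56 Fe -3.15
```

{"method": "step_arm", "body": {
  "increments": [
    [-0.002,0.0035,0,0,0,0,0],
    [-0.0037,0.007,0,0,0,0,0]
  ]
}}

```text
time_s: 9.4
position: [0.5741, 0.0022, 0.0617]
eef_rot: [0.921, 0.39, 0.0, -0.0]
wrist_force: [-4.7, 3.9, 1.3]
opening: 0.142
gripper_force: 60.7
```

{"method": "step_arm", "body": {
  "increments": [
    [-0.001,0.0018,0,0,0,0,0],
    [-0.0019,0.0035,0,0,0,0,0]
  ]
}}

```text
time_s: 9.6
position: [0.5743, 0.0015, 0.0617]
eef_rot: [0.921, 0.39, 0.0, -0.0]
wrist_force: [-6.4, 6.8, 2.0]
opening: 0.138
gripper_force: 60.8
```

```bash
python3 -c "
from h import *
sl()"
```

```text
t 9.6 j6 2.0297 pos [574.34   1.46  61.69] F [-6.44  6.75  2.03] M [2.239 2.412 0.033] yaw_y -44.09 zaxis [ 1.e-04  4.e-04 -1.e+00] op 0.138 gf 60.80693542957306
along 28.81 across 0.1 Fn -8.42 Fe -4.02
```

{"method": "step_arm", "body": {
  "increments": [
    [-0.0005,0.001,0,0,0,0,0],
    [-0.0009,0.0018,0,0,0,0,0]
  ]
}}

```text
time_s: 9.8
position: [0.5744, 0.0014, 0.0617]
eef_rot: [0.921, 0.39, 0.0, -0.0]
wrist_force: [-6.8, 7.4, 1.1]
opening: 0.143
gripper_force: 60.8
```

```bash
python3 -c "
from h import *
sl()
c=env.camera('top');i=c['image'][145:300,185:390]
cv2.imwrite('pics/t4.png',cv2.resize(i,(780,590),interpolation=cv2.INTER_CUBIC))"
```

```text
t 9.8 j6 2.0305 pos [574.39   1.43  61.7 ] F [-6.84  7.4   1.11] M [2.729 2.693 0.004] yaw_y -44.09 zaxis [ 0.e+00  9.e-04 -1.e+00] op 0.143 gf 60.84577202796936
along 28.86 across 0.13 Fn -9.17 Fe -4.2
```

View pics/t4.png

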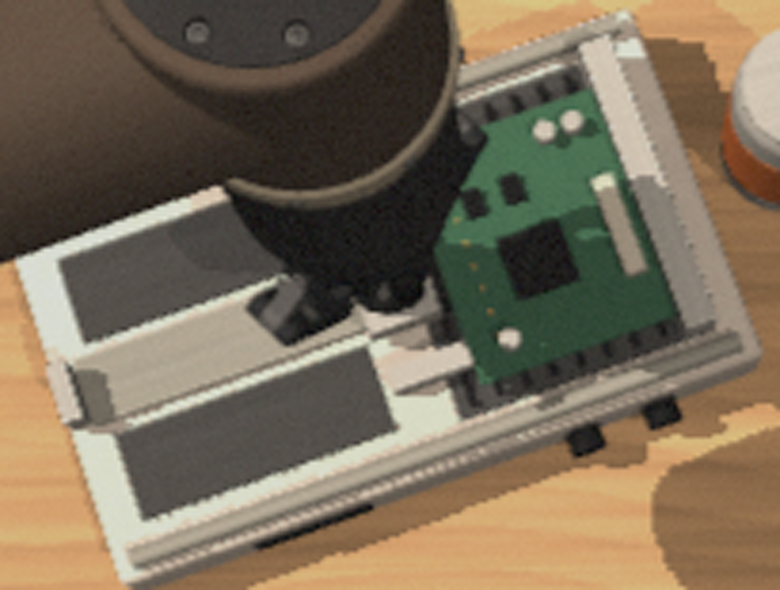

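The board has moved about 6 mm up to the fence, and the motion has stopped hard at Fn ≈ -9 N, about 6 N on the board. Now I'll turn clockwise. The first 0.4 rad is safely in the free range.

{"method": "step_arm", "body": {
  "increments": [
    [0,0,0,0,0,0.2,0],
    [0,0,0,0,0,0.4,0],
    [0,0,0,0,0,0.6,0],
    [0,0,0,0,0,0.8,0],
    [0,0,0,0,0,0.8,0]
  ]
}}

```text
time_s: 10.35
position: [0.5742, 0.0017, 0.0617]
eef_rot: [0.98, 0.198, 0.0, -0.001]
wrist_force: [-5.9, 7.5, 2.1]
opening: 0.142
gripper_force: 61.0
```

```bash
python3 -c "
from h import *
sl()"
```

```text
t 10.35 j6 1.6271 pos [574.24   1.74  61.71] F [-5.89  7.55  2.09] M [3.033 2.793 0.032] yaw_y -67.2 zaxis [-1.0e-04  1.2e-03 -1.0e+00] op 0.142 gf 60.950270891189575
along 28.51 across 0.08 Fn -9.01 Fe -3.25
```

{"method": "step_arm", "body": {
  "increments": [
    [0,0,0,0,0,0.1,0],
    [0,0,0,0,0,0.2,0],
    [0,0,0,0,0,0.2,0]
  ]
}}

```text
time_s: 10.65
position: [0.5742, 0.0018, 0.0617]
eef_rot: [0.989, 0.149, 0.0, -0.001]
wrist_force: [-7.4, 8.8, 2.5]
opening: 0.145
gripper_force: 61.0
```

```bash
python3 -c "
from h import *
sl()"
```

```text
t 10.65 j6 1.5288 pos [574.21   1.75  61.7 ] F [-7.44  8.8   2.48] M [ 3.167  2.872 -0.025] yaw_y -72.83 zaxis [-2.0e-04  1.2e-03 -1.0e+00] op 0.145 gf 60.95647573471069
along 28.49 across 0.06 Fn -10.68 Fe -4.34
```

{"method": "step_arm", "body": {
  "increments": [
    [0,0,0,0,0,0.1,0],
    [0,0,0,0,0,0.2,0],
    [0,0,0,0,0,0.2,0]
  ]
}}

```text
time_s: 10.95
position: [0.5742, 0.0019, 0.0617]
eef_rot: [0.995, 0.1, 0.0, -0.001]
wrist_force: [-7.7, 9.6, 1.9]
opening: 0.138
gripper_force: 61.0
```

```bash
python3 -c "
from h import *
sl()"
```

```text
t 10.95 j6 1.4288 pos [574.22   1.86  61.69] F [-7.68  9.56  1.92] M [ 3.31   2.928 -0.061] yaw_y -78.56 zaxis [-1.0e-04  1.3e-03 -1.0e+00] op 0.138 gf 60.97335934638977
along 28.4 across 0.1 Fn -11.48 Fe -4.34
```

{"method": "step_arm", "body": {
  "increments": [
    [0,0,0,0,0,0.1,0],
    [0,0,0,0,0,0.2,0],
    [0,0,0,0,0,0.2,0]
  ]
}}

```text
time_s: 11.25
position: [0.5742, 0.0019, 0.0617]
eef_rot: [0.999, 0.05, -0.0, -0.001]
wrist_force: [-7.7, 9.0, 1.9]
opening: 0.142
gripper_force: 61.0
```

```bash
python3 -c "
from h import *
sl()"
```

```text
t 11.25 j6 1.3288 pos [574.24   1.93  61.7 ] F [-7.74  9.01  1.94] M [3.483 2.963 0.012] yaw_y -84.29 zaxis [-1.0e-04  1.4e-03 -1.0e+00] op 0.142 gf 61.009066700935364
along 28.33 across 0.14 Fn -10.98 Fe -4.56
```

{"method": "step_arm", "body": {
  "increments": [
    [0,0,0,0,0,0.1,0],
    [0,0,0,0,0,0.2,0],
    [0,0,0,0,0,0.2,0]
  ]
}}

```text
time_s: 11.55
position: [0.5742, 0.002, 0.0617]
eef_rot: [1.0, -0.0, -0.0, -0.001]
wrist_force: [-7.3, 9.5, 2.4]
opening: 0.14
gripper_force: 61.0
```

```bash
python3 -c "
from h import *
sl()"
```

```text
t 11.55 j6 1.2288 pos [574.23   2.01  61.69] F [-7.27  9.46  2.41] M [ 3.61   2.95  -0.011] yaw_y -90.02 zaxis [-0.      0.0015 -1.    ] op 0.14 gf 61.035810112953186
along 28.25 across 0.17 Fn -11.25 Fe -3.97
```

{"method": "step_arm", "body": {
  "increments": [
    [0,0,0,0,0,0.1,0],
    [0,0,0,0,0,0.2,0],
    [0,0,0,0,0,0.2,0]
  ]
}}

```text
time_s: 11.85
position: [0.5743, 0.0021, 0.0617]
eef_rot: [0.999, -0.05, -0.0, -0.001]
wrist_force: [-6.8, 9.5, 2.4]
opening: 0.139
gripper_force: 61.0
```

```bash
python3 -c "
from h import *
sl();print(env.read_state()['effort'][5])"
```

```text
t 11.85 j6 1.1288 pos [574.27   2.07  61.71] F [-6.82  9.53  2.38] M [3.781 2.973 0.007] yaw_y -95.75 zaxis [ 1.0e-04  1.6e-03 -1.0e+00] op 0.139 gf 61.02746665477753
along 28.21 across 0.22 Fn -11.19 Fe -3.52
-0.6173506379127502
```

{"method": "step_arm", "body": {
  "increments": [
    [0,0,0,0,0,0.1,0],
    [0,0,0,0,0,0.2,0],
    [0,0,0,0,0,0.2,0]
  ]
}}

```text
time_s: 12.15
position: [0.5743, 0.0021, 0.0617]
eef_rot: [0.995, -0.1, -0.0, -0.001]
wrist_force: [-7.8, 9.7, 2.9]
opening: 0.142
gripper_force: 61.0
```

```bash
python3 -c "
from h import *
sl();print(env.read_state()['effort'][5])"
```

```text
t 12.15 j6 1.0288 pos [574.29   2.15  61.71] F [-7.83  9.74  2.87] M [3.821 3.038 0.041] yaw_y -101.48 zaxis [ 1.0e-04  1.7e-03 -1.0e+00] op 0.142 gf 61.01527690887451
along 28.14 across 0.26 Fn -11.7 Fe -4.42
-0.6167560815811157
```

{"method": "step_arm", "body": {
  "increments": [
    [0,0,0,0,0,0.1,0],
    [0,0,0,0,0,0.2,0],
    [0,0,0,0,0,0.2,0]
  ]
}}

```text
time_s: 12.45
position: [0.5743, 0.0022, 0.0617]
eef_rot: [0.989, -0.15, -0.0, -0.001]
wrist_force: [-7.5, 10.7, 2.4]
opening: 0.143
gripper_force: 61.0
```

```bash
python3 -c "
from h import *
sl();print(env.read_state()['effort'][5])"
```

```text
t 12.45 j6 0.9288 pos [574.29   2.23  61.69] F [-7.46 10.7   2.37] M [ 3.955  2.99  -0.019] yaw_y -107.21 zaxis [ 1.0e-04  1.8e-03 -1.0e+00] op 0.143 gf 61.000970005989075
along 28.07 across 0.29 Fn -12.49 Fe -3.77
-0.6160157360136509
```

{"method": "step_arm", "body": {
  "increments": [
    [0,0,0,0,0,0.1,0],
    [0,0,0,0,0,0.2,0],
    [0,0,0,0,0,0.2,0]
  ]
}}

```text
time_s: 12.75
position: [0.5744, 0.0023, 0.0617]
eef_rot: [0.98, -0.199, -0.0, -0.001]
wrist_force: [-8.4, 10.7, 2.6]
opening: 0.144
gripper_force: 61.0
```

```bash
python3 -c "
from h import *
sl();print(env.read_state()['effort'][5])"
```

```text
t 12.75 j6 0.8288 pos [574.35   2.28  61.7 ] F [-8.44 10.7   2.55] M [4.082 2.98  0.036] yaw_y -112.93 zaxis [ 2.0e-04  1.8e-03 -1.0e+00] op 0.144 gf 60.96509099006653
along 28.03 across 0.36 Fn -12.8 Fe -4.69
-0.6385262310504913
```

{"method": "step_arm", "body": {
  "increments": [
    [-0.0013,-0.0015,0,0,0,0.1,0],
    [-0.0026,-0.003,0,0,0,0.2,0],
    [-0.0026,-0.003,0,0,0,0.2,0]
  ]
}}

```text
time_s: 13.05
position: [0.5743, 0.0025, 0.0617]
eef_rot: [0.969, -0.247, 0.0, -0.0]
wrist_force: [-6.2, 5.5, 0.5]
opening: 0.143
gripper_force: 60.8
```

```bash
python3 -c "
from h import *
sl();print(env.read_state()['effort'][5])"
```

```text
t 13.05 j6 0.7274 pos [574.34   2.5   61.73] F [-6.16  5.51  0.45] M [2.434 2.216 0.304] yaw_y -118.62 zaxis [ 5.e-04  7.e-04 -1.e+00] op 0.143 gf 60.75822651386261
along 27.82 across 0.42 Fn -7.16 Fe -4.15
-0.912661962211132
```

{"method": "step_arm", "body": {
  "increments": [
    [0,0,0,0,0,0.1,0],
    [0,0,0,0,0,0.2,0],
    [0,0,0,0,0,0.2,0]
  ]
}}

```text
time_s: 13.35
position: [0.5744, 0.0026, 0.0617]
eef_rot: [0.955, -0.295, 0.0, -0.001]
wrist_force: [-3.8, 6.7, 1.4]
opening: 0.142
gripper_force: 60.7
```

```bash
python3 -c "
from h import *
sl();print(env.read_state()['effort'][5])"
```

```text
t 13.35 j6 0.6274 pos [574.38   2.57  61.72] F [-3.81  6.71  1.42] M [2.525 2.105 0.256] yaw_y -124.35 zaxis [ 6.e-04  9.e-04 -1.e+00] op 0.142 gf 60.744370222091675
along 27.77 across 0.48 Fn -7.57 Fe -1.54
-0.9162359498441219
```

{"method": "step_arm", "body": {
  "increments": [
    [0,0,0,0,0,0.1,0],
    [0,0,0,0,0,0.2,0],
    [0,0,0,0,0,0.2,0]
  ]
}}

```text
time_s: 13.65
position: [0.5744, 0.0026, 0.0617]
eef_rot: [0.939, -0.343, 0.0, -0.001]
wrist_force: [-6.7, 6.8, 0.1]
opening: 0.141
gripper_force: 60.7
```

```bash
python3 -c "
from h import *
sl();print(env.read_state()['effort'][5])"
```

```text
t 13.65 j6 0.5275 pos [574.44   2.62  61.69] F [-6.69  6.8   0.05] M [2.643 2.108 0.243] yaw_y -130.08 zaxis [ 7.e-04  1.e-03 -1.e+00] op 0.141 gf 60.72784960269928
along 27.74 across 0.55 Fn -8.55 Fe -4.25
-0.9328554198145866
```

{"method": "step_arm", "body": {
  "increments": [
    [0,0,0,0,0,0.1,0],
    [0,0,0,0,0,0.2,0],
    [0,0,0,0,0,0.2,0]
  ]
}}

```text
time_s: 13.95
position: [0.5745, 0.0027, 0.0617]
eef_rot: [0.921, -0.389, 0.0, -0.001]
wrist_force: [-5.2, 7.8, 0.5]
opening: 0.141
gripper_force: 60.7
```

```bash
python3 -c "
from h import *
sl();print(env.read_state()['effort'][5])"
```

```text
t 13.95 j6 0.4275 pos [574.51   2.69  61.72] F [-5.23  7.83  0.49] M [2.747 2.059 0.363] yaw_y -135.8 zaxis [ 8.e-04  1.e-03 -1.e+00] op 0.141 gf 60.70886850357056
along 27.7 across 0.64 Fn -9.07 Fe -2.54
-0.9493247419595718
```

The screw began to bite at yaw ≈ -112.5° and the jump was over by about -118°. The moment then climbed at the expected rate. The final yaw target is about -160.5°, which is 24.7° (0.43 rad) more.

{"method": "step_arm", "body": {
  "increments": [
    [0,0,0,0,0,0.2,0],
    [0,0,0,0,0,0.4,0],
    [0,0,0,0,0,0.6,0],
    [0,0,0,0,0,0.8,0],
    [0,0,0,0,0,0.86,0]
  ]
}}

```text
time_s: 14.45
position: [0.5748, 0.0028, 0.0617]
eef_rot: [0.816, -0.577, 0.0, -0.001]
wrist_force: [-4.1, 7.7, -0.7]
opening: 0.142
gripper_force: 60.7
```

```bash
python3 -c "
from h import *
sl();print(env.read_state()['effort'][5])"
```

```text
t 14.45 j6 -0.0043 pos [574.83   2.83  61.73] F [-4.1   7.68 -0.71] M [2.864 1.795 0.559] yaw_y -160.53 zaxis [ 0.0013  0.0011 -1.    ] op 0.142 gf 60.66305458545685
along 27.67 across 0.98 Fn -8.58 Fe -1.51
-0.9360186383128166
```

{"method": "step_arm", "body": {
  "increments": [
    [0,0,0,0,0,0,20],
    [0,0,0,0,0,0,30],
    [0,0,0,0,0,0,30],
    [0,0,0,0,0,0,30]
  ]
}}

```text
time_s: 14.85
position: [0.5749, 0.0015, 0.0617]
eef_rot: [0.817, -0.576, 0.0, -0.0]
wrist_force: [-0.7, -0.2, -0.0]
opening: 0.35
gripper_force: 0.0
```

{"method": "step_arm", "body": {
  "increments": [
    [0,0,-0.1,0,0,0,30],
    [0,0,-0.25,0,0,0,30],
    [0,0,-0.4,0,0,0,30],
    [0,0,-0.6,0,0,0,30],
    [0,0,-0.6,0,0,0,30]
  ]
}}

```text
time_s: 15.35
position: [0.5784, 0.0018, 0.2191]
eef_rot: [0.817, -0.576, 0.005, -0.004]
wrist_force: [0.8, 0.2, -0.5]
opening: 0.351
gripper_force: 0.0
```

```bash
python3 - <<'E'
from h import *
sl()
c=env.camera("wrist");cv2.imwrite('pics/w9.png',c["image"])
E
```

```text
t 15.35 j6 -0.0011 pos [578.37   1.75 219.09] F [ 0.82  0.23 -0.51] M [ 0.063 -0.07   0.008] yaw_y -160.34 zaxis [ 0.0123  0.0014 -0.9999] op 0.351 gf 0.0
along 29.79 across 4.02 Fn 0.04 Fe 0.85
```

View pics/w9.png

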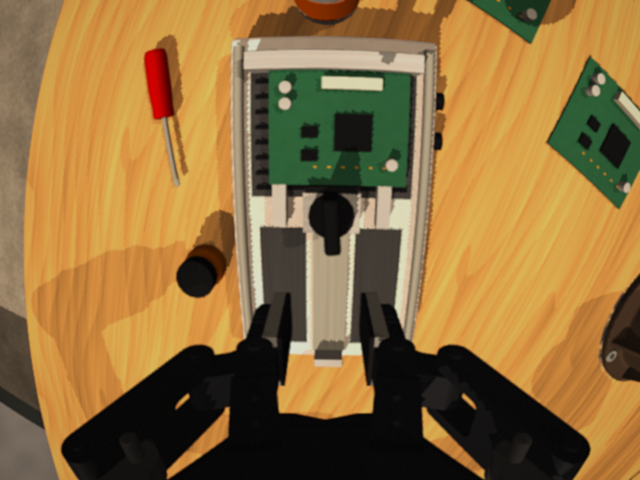

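The board's far edge (y≈71) meets the fence, the shoe meets the near edge (y≈190), and the wing stands where I left it. I'm handing in.

```bash
python3 -c "
from rig import env
print(env.close_job())"
```

```text
the job is handed in; nothing more can be done
None
```

The board is seated against the fence with about 6–10 N, the knob is tightened an eighth of a turn (42–48°, depending on where in the bite you count from), and the job was handed in at about 15 s with the arm clear; no verdict was returned.

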